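# Push the perforator cassette home and slide its cover over the studs

### The job

On the green film-perforating unit, first push the orange cassette fully home into its sleeve. Then slide the grey cover plate along the bed towards the cassette, without lifting it off the unit, until its three holes drop over the three studs and it lies flat and fully down. Leave the other things on the bench where they are.

Things in the scene. Friction and masses are not known exactly. Their poses are not given: they have to be found in the camera images.
- unit: Green low metal unit fixed to the bench, 400 long (its x) x 129 wide (y), 62 high at the fences. Origin: centre of underside, z up. From -x to +x: bed, recess, tray. The cover slides to +x, the cassette to -x. Fences beside bed and recess (x=-210 to 104, 62 high, inner faces y=+-56.5) guide the cover. A trough 64 wide, floor 12 high, runs along the middle of recess and tray.
- unit_bed (a point): Middle of the bed's top: aluminium surface 50 high, from x=-210 to x=-30 of the unit, level, with no wall at its -x end. The cover starts here. Inside, below it, is the sleeve: the trough's roofed end, 64 wide, from z=12 to z=42, mouth at x=-30, end stop at x=-75 of the unit.
- unit_seat (a point): Middle of the recess at the height of its floor (x=38, y=0, z=42 of the unit; axes as the unit's): where the seated cover's origin belongs. Recess from x=-30 to x=104, floor 8 below the bed, trough open along its middle.
- unit_stud_l (a point): Top of the fixed domed steel stud at x=10, y=41 of the unit; 12 diameter, top 49.8 high, just under bed level.
- unit_stud_r (a point): Top of the other fixed stud, same size, at x=10, y=-41 of the unit.
- unit_home (a point): Where the cassette's origin lies when fully home (x=21.5, y=0, z=12 of the unit). The tray beyond the recess, x=104 to x=200 of the unit, has side lips 24 high and no end wall, so a finger can push along its middle.
- cassette: Loose orange flat cassette in the trough, about 0.45 kg, 193 long (its x) x 61 wide x 28 high, origin at the centre of its underside, x along the unit's x. It starts 60 to 100 outside home and slides on plain friction (a few N) to -x until its nose meets the sleeve's end stop: fully home.
- cassette_end (a point): Outer (+x) face of the cassette's black upright end plate, half way up, 96.5 from its origin along x. The plate is 61 wide, 46 high, 8 thick. Push here towards -x; low is better. Fully home it lies at x=118 of the unit.
- cassette_stud (a point): Top of the domed steel stud on the cassette, 12 diameter, at x=43.5, y=0 of the cassette, 37.8 above its underside (49.8 above the unit's). With the cassette home it stands at x=65 of the unit.
- cover: Loose grey metal cover plate, about 0.4 kg, 130 long (its x) x 110 wide x 6 thick, origin at the centre of its underside, x along the unit's x, 1.5 clear of each fence. Starts flat on the bed, leading edge 10 to 30 short of the recess. Slides on bed and stud tops, then drops 8 over the studs. Holes: two of 17 diameter at x=-28, y=+-41, one of 20 at x=27, y=0, so 2 to 4 of play.
- cover_flange (a point): Middle of the outer (-x) face of the cover's upturned rear edge, 65 from its origin along -x, 16 above its underside. The flange is 90 wide, 5 thick, its yellow top 26 above the underside. Push here towards +x, slowly (30 mm/s or less). If it has not dropped, push again; if pushed too far, draw it back by the flange.
- screwdriver: Bystander: screwdriver about 190 long lying beside the unit; leave alone.
- tape: Bystander: blue tape ring, 96 across, 25 high, beside the unit; leave alone.
- bottle: Bystander: clear drink bottle with green cap, 64 across, 200 high; leave alone.
- wood_block: Bystander: wooden board 180 x 90 x 35; leave alone.
- pack_a: Bystander: orange wrapped roll with blue bands, 130 long, 60 high; leave alone.
- pack_b: Bystander: a second orange wrapped roll, 130 long, 60 high; leave alone.
- wrench: Bystander: wrench about 180 long; leave alone.
Not all that is in view belongs to the job. Leave any red look-alike of the cassette alone.

How it is judged:
On the way, in this order (a step that is already met when the one before it is completed fails the run):
1. the cassette is fully home in its sleeve, within 3 mm (x of cassette in the frame of unit between 0.018 and 0.0245 m and z of cassette in the frame of unit below 0.0145 m and angle between the z axis of cassette and the z axis of unit, either way round below 0.05 rad), for 0.2 s.
2. the cover has dropped over all three studs (all of step 1 and z of cover in the frame of unit between 0.04 and 0.0437 m and angle between the z axis of cover and the z axis of unit, either way round below 0.03 rad and x of cover in the frame of unit between 0.033 and 0.043 m), for 0.2 s.
At the end, for the whole second after the job is handed in: The cassette is home in its sleeve within 3 mm and flat; the cover lies in the recess over the three studs, within 1.7 mm of its fully-down height and 0.03 rad of flat, within 5 mm of its seated place; both are at rest (all of step 2 and linear speed of each of cover, cassette below 0.01 m/s); the robot touches nothing.
It fails at once if the cover was lifted off the unit (more than 25 mm above the bed) (z of cover in the frame of unit above 0.075 m).
It fails at once if the cassette was lifted out of its trough (z of cassette in the frame of unit above 0.04 m).
It fails at once if a bystander was moved more than 25 mm (distance of any of screwdriver, tape, bottle, wood_block, pack_a, pack_b, wrench from where it was at the start of the episode above 0.025 m).
It also fails if it takes over 51 s, if anything falls off the work surface, if the arm or the gripper's body presses on something with over 40 N, if the wrist force passes 120 N, or if a joint passes its speed limit or range.

### The arm

A 7-joint arm with a two-finger parallel gripper is mounted at the origin on the work surface. World frame = base frame: x ahead of the robot, y to its left, z up, the work surface at z = 0. Lengths are in m, angles in rad, forces in N, time in s.
With the tool pointing down it reaches from about 0.425 to 1.025 m from the base axis. Payload 3.6 kg.
Tool frame: the origin (TCP) lies on the centre line of the jaws, within the pads' length; the fingertips stand 17 mm ahead of it and the grasp point (between the pads) lies 2 mm behind it (r.tcp_to_tips is the distance from the TCP to the fingertips, in m); z points along the fingers, y is the direction in which the jaws open and shut (so a half turn about z gives the same grasp; the last joint's range is limited). The gripper opens to 85 mm and grips with 20 to 120 N. Pads are 22 mm wide; open, the fingers measure 114 mm over their backs; the gripper's body (76 mm by 85 mm) begins 54 mm behind the grasp point. The pads swing forward as they close: fully open they stand 13 mm farther back than shut.
Start: joints at [-1.23, 0.591, 0.048, 1.609, -0.033, 0.943, -0.034], TCP at [0.305, 0.658, 0.248] pointing down, gripper open.
Joint ranges: [-2.69, 2.69], [-0.47, 2.24], [-1.27, 1.36], [0.19, 2.51], [-1.53, 4.68], [0.08, 2.07], [-3.09, 3.09]. Speed limits (rad/s): [2.57, 2.57, 3.14, 3.14, 3.14, 3.14, 3.14].

### API

Orientations are given as a 3x3 rotation matrix whose columns are the frame's x, y, z axes.
In Python, from plant import r gives the robot as it stands. The module is installed in compiled form; this text tells all that it offers.
- The arm moves only by the shell command python3 -m crank 'ROWS' [OPENING] [FORCE]. ROWS is text: rows parted by semicolons, each of 4 numbers parted by spaces: the shift along the tool's x, y, z in mm, then the turn about the tool's z in rad. In form: dx dy dz yaw; .... A call has 1 to 8 rows; each row shifts and turns the pose as measured when the row begins, along the tool's axes as they then stand; what a row does not reach is not made up. A row lasts 1/10 s, in which the tool goes at most 50 mm and 8.59 degrees, less where a joint would pass 70% of its speed; a pose out of reach is approached as far as the arm can. A call is refused whole if a number of a shift passes 50 or a number of a turn 0.15, either way. A call with a gripper value outside its range is refused whole. OPENING is the closure, from 0 (fully open) to 1 (shut), set as the call begins (- or left out, the last holds). The fingers move at their own pace and stop on an object; FORCE is the grip in N (left out, the last holds). Time passes only in rows, so rows that do not move let the fingers close. It gives the time, the measured TCP pose, the force and the opening at its end, in the units of the state.
- r.state(): the state, without advancing time (a new reading comes with each control period).
- r.get_image(name): name is "scene" or "top"; returns (picture, depth): 420x560x3 uint8, blue, green, red; 420x560 float32, m along the optical axis (not along the pixel's ray), 0 where there is no reading.
- r.get_calibration(name): a dict with "fx", "fy", "cx", "cy" (pixels), "D" ([k1, k2, p1, p2, k3] as OpenCV has them; the pictures are not rectified), "R" (3x3) and "t" (3): a world point X has camera coordinates R X + t. Camera axes: x right, y down, z forward; pixel columns grow to the right and rows downward; lengths in m; the calibration is good to about 2 mm. A picture is of the moment at which its call begins. get_calibration takes no time and is no camera call.
- r.sign_off(): hands the job in, once; it reports no verdict.
Trained networks look in the newest picture that a camera, given by its name, has taken for a name from the list of things; names that differ only in an ending like _2 or _b are one class to them, and where a whole thing is asked for, a point or a joint stands for the part that bears it (a point fixed in the world has none). Each returns a list of dicts, best first, with "p" (0 to 1); they miss things now and then, are a little off and sometimes report something else, mostly with a low value. They report only what shows in the picture. A call takes as long as a camera call. They do not tell look-alikes from the thing itself.
- r.boxes_of(label, camera): "rect" ([left, top, right, bottom] in pixels, round what is visible of it).
- r.masks_of(label, camera): "mask" (420x560 bool, what is visible of it) and "rect" ([left, top, right, bottom] in pixels, round what is visible of it).
The state is a dict: "clock": time; "q": joint angles; "qd": joint speeds; "joint_torque": joint torques, N m; "ee_pos": TCP position; "ee_rot": TCP orientation; "force": force on the tool from outside, world axes, zero at the start; "moment": the same for the moment, N m; "finger_gap": opening from 0.0 (shut) to 1.0 (fully open).
Only numpy, scipy, OpenCV 4.12 (cv2) and the standard library are available. Lean on these libraries where they do the work, as an engineer would, in place of code of your own. Each camera call takes 0.05 s, during which the arm holds its last target. There are 200 camera calls.

## Working session

There is one attempt and no reset: what is moved stays moved. The work goes in short steps, Python scripts to look and compute and a shell command to move; the robot and the scene stay as the last step left them, time stands still between calls to the robot, and variables do not carry over. Pictures are saved under pics/ and viewed, about 8 in all and at most 12, crops included, and the job is handed in when it is done.

```bash
mkdir -p pics; cat > h.py <<'E'
from plant import r
import numpy as np, cv2
def snap(c,f=None):
    im,d=r.get_image(c)
    if f: cv2.imwrite('pics/'+f,im)
    return im,d
def world(c,uv,depth):
    k=r.get_calibration(c);K=np.array([[k['fx'],0,k['cx']],[0,k['fy'],k['cy']],[0,0,1.]])
    p=cv2.undistortPoints(np.array(uv,float).reshape(-1,1,2),K,np.array(k['D'],float)).reshape(-1,2)
    z=np.array(depth,float).reshape(-1,1)
    X=np.hstack([p*z,z]);return (X-np.array(k['t']))@np.array(k['R'])
def cloud(c,d,mask=None):
    v,u=np.nonzero((d>0)&(mask if mask is not None else True))
    return world(c,np.c_[u,v],d[v,u]),u,v
E
python3 - <<'E'
from h import *
np.set_printoptions(precision=4,suppress=True)
a,d=snap('scene','s0.png');
for l in ['unit','cassette','cover','cassette_end','cover_flange']:
    print('s',l,[(x['rect'],round(x['p'],2)) for x in r.boxes_of(l,'scene')][:4])
b,e=snap('top','t0.png')
for l in ['unit','cassette','cover']:
    for x in r.masks_of(l,'top')[:3]:
        P,u,v=cloud('top',e,x['mask']); print('t',l,x['rect'],round(x['p'],2),len(P),np.median(P,0) if len(P) else '')
cv2.imwrite('pics/both.png',cv2.resize(np.vstack([a,b]),None,fx=.714,fy=.714))
for c in('scene','top'):
    k=r.get_calibration(c);print(c,-np.array(k['R']).T@np.array(k['t']))
s=r.state();print(s['clock'],s['ee_pos'],s['ee_rot'],s['force'],r.tcp_to_tips)
E
```

```text
s unit [([214.9, 161.5, 357.1, 290.3], 0.64)]
s cassette [([404.0, 147.2, 439.7, 218.2], 0.88), ([275.9, 211.9, 350.2, 269.9], 0.8), ([229.8, 170.8, 288.3, 219.5], 0.75), ([366.8, 264.2, 444.2, 327.0], 0.69)]
s cover [([231.0, 172.2, 287.4, 221.0], 0.57)]
s cassette_end [([411.1, 152.3, 437.9, 212.2], 0.82), ([278.3, 211.0, 348.2, 271.0], 0.66), ([365.6, 267.0, 442.2, 327.2], 0.66)]
s cover_flange [([230.5, 172.8, 285.6, 218.7], 0.57)]
t unit [195.8, 177.2, 342.1, 256.4] 0.69 3463 [0.5028 0.0169 0.0432]
t unit [231.7, 244.4, 293.0, 263.2] 0.4 384 [ 0.3983 -0.0096  0.0201]
t unit [276.2, 200.4, 332.0, 248.1] 0.21 1652 [ 0.4782 -0.0947  0.0556]
t cassette [123.4, 167.1, 175.1, 231.7] 0.93 1546 [0.5505 0.355  0.0274]
t cassette [203.6, 190.0, 274.5, 231.6] 0.88 1447 [0.5278 0.0907 0.0394]
t cassette [149.6, 290.5, 178.0, 359.8] 0.82 1537 [0.1884 0.3043 0.0276]
t cover [275.3, 200.2, 333.1, 249.3] 0.82 1747 [ 0.4787 -0.096   0.0554]
scene [1.0188 0.2348 0.9517]
top [ 0.3886 -0.0184  1.5854]
0.5 [0.3054 0.6575 0.2483] [[-0.907   0.4212 -0.    ]
 [ 0.4212  0.907  -0.0001]
 [-0.     -0.0001 -1.    ]] [0.4598 0.2209 0.3061] 0.017
```

View pics/t0.png

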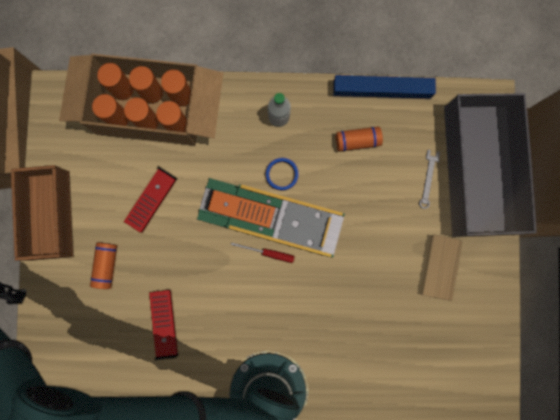

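View pics/s0.png

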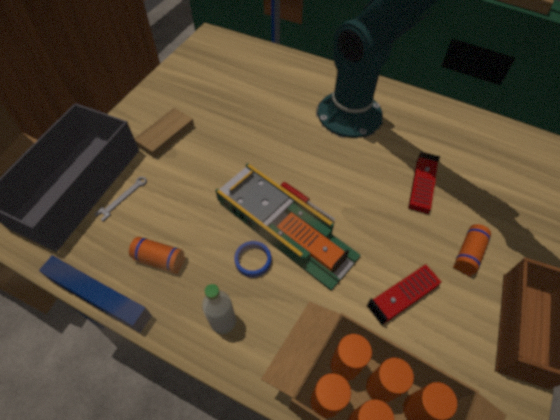

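The unit lies at about top (200–342, 180–255). The orange cassette is at (240,208), the grey cover at (303,225) and the white flange end at (333,235). The things that could be taken for the cassette are the red look-alikes at top (150,200) and (163,323) and the orange rolls at (360,139) and (103,265). I choose the orange one in the trough at (240,208).

```bash
cat > fit.py <<'E'
from h import *
np.set_printoptions(precision=4,suppress=True)
a,d=snap('top')
P,u,v=cloud('top',d)
s=(abs(P[:,0]-.5)<.16)&(abs(P[:,1])<.27)&(P[:,2]>.036)&(P[:,2]<.1)
P,u,v=P[s],u[s],v[s]; hsv=cv2.cvtColor(a,cv2.COLOR_BGR2HSV)[v,u]
f=(P[:,2]>.058)&(P[:,2]<.067)
Q=P[f,:2].astype(np.float32)
print('fence rect',cv2.minAreaRect(Q),len(Q))
print('all rect',cv2.minAreaRect(P[:,:2].astype(np.float32)))
o=(hsv[:,0]<14)&(hsv[:,1]>150)&(hsv[:,2]>80)&(P[:,2]<.055)
print('orange',cv2.minAreaRect(P[o,:2].astype(np.float32)),np.median(P[o],0),o.sum())
h=P[:,2]>.069; print('high',P[h].mean(0) if h.any() else '',h.sum(), cv2.minAreaRect(P[h,:2].astype(np.float32)) if h.any() else '')
print(np.histogram(P[:,2],bins=np.arange(.036,.1,.004)))
c=a[165:270,190:352]; cv2.imwrite('pics/crop.png',cv2.resize(c,None,fx=4.9,fy=4.9,interpolation=cv2.INTER_CUBIC))
E
python3 fit.py
```

```text
fence rect ((0.5034494400024414, -0.005515158176422119), (0.3879767656326294, 0.1303752064704895), 75.22129821777344) 921
all rect ((0.5034433007240295, -0.005676358938217163), (0.3894175887107849, 0.13082407414913177), 75.19548797607422)
orange ((0.5273739099502563, 0.08792193233966827), (0.18243259191513062, 0.06055999547243118), 75.07978057861328) [0.5276 0.0877 0.0403] 1054
high [ 0.4683 -0.1355  0.074 ] 78 ((0.4912596046924591, -0.0459725558757782), (0.2995564341545105, 0.12736189365386963), 75.12905883789062)
(array([733, 864, 588, 626, 881, 750, 458, 157,  41,  30,  21,   4,   0,
         0,   0]), array([0.036, 0.04 , 0.044, 0.048, 0.052, 0.056, 0.06 , 0.064, 0.068,
       0.072, 0.076, 0.08 , 0.084, 0.088, 0.092, 0.096]))
```

View pics/crop.png

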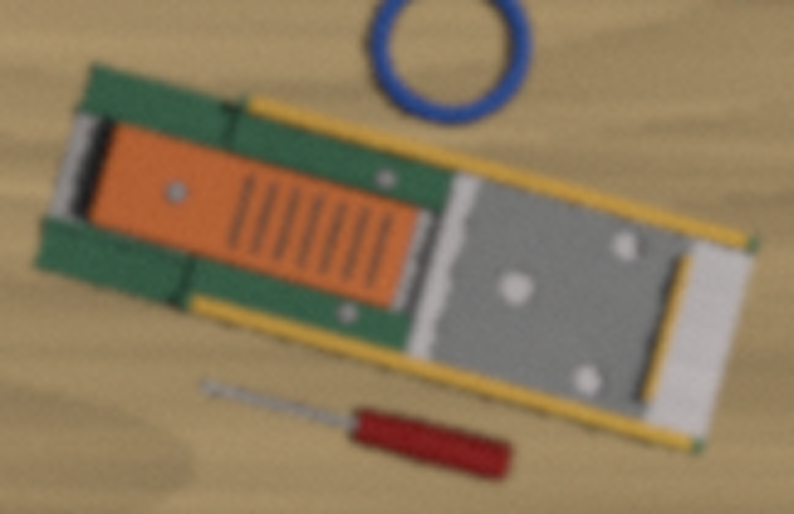

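The crop shows the orange cassette in the trough with its black end plate at crop (90,170). The fixed studs are at (387,177) and (347,313), the cassette stud at (177,192), and the yellow flange top runs (685,255)–(648,400). I'll get positions by casting rays through these pixels to the known heights.

```bash
cat >> h.py <<'E'
def onz(c,uv,z):
    A=world(c,uv,np.ones(len(uv))); k=r.get_calibration(c); C=-np.array(k['R']).T@np.array(k['t'])
    z=np.broadcast_to(z,len(uv)); return C+(A-C)*((z-C[2])/(A[:,2]-C[2]))[:,None]
E
python3 - <<'E'
from h import *
np.set_printoptions(precision=4,suppress=True)
n=['f+x104','f+x-210','f-104','f-210','studR','studL','cstud','flR','flL','bedR','bedL','hole R','hole L','hole C','plate near','plate far']
c=np.array([(245,102),(752,243),(193,303),(695,442),(387,177),(347,313),(177,192),(685,255),(648,400),(462,178),(412,350),(626,246),(587,380),(517,288),(100,118),(72,215)],float)
z=np.array([.062]*4+[.0498]*3+[.076]*2+[.056]*5+[.058]*2)
W=onz('top',(c+.5)/4.9-.5+[190,165],z)
for a,b in zip(n,W): print(a,b)
# unit pose from 2 studs + fence ends
M=np.array([[104,-60],[-208,-60],[104,60],[-208,60],[10,-41],[10,41]])/1000.
Q=W[:6,:2]; mc,qc=M.mean(0),Q.mean(0); H=(M-mc).T@(Q-qc);U,S,V=np.linalg.svd(H);R=V.T@U.T
t=qc-R@mc; print('yaw',np.arctan2(R[1,0],R[0,0]),'t',t,'det',np.linalg.det(R)); print('res mm',1000*(M@R.T+t-Q))
print('unit frame mm'); 
for a,b in zip(n,(W[:,:2]-t)@R*1000): print(a,b)
np.savez('unit.npz',R=R,t=t)
s=r.state(); print(r.state()['q'])
E
```

```text
f+x104 [0.5905 0.0916 0.062 ]
f+x-210 [ 0.5134 -0.2045  0.062 ]
f-104 [0.473  0.1188 0.062 ]
f-210 [ 0.3977 -0.1724  0.062 ]
studR [0.5494 0.0083 0.0498]
studL [0.4694 0.0301 0.0498]
cstud [0.5384 0.1309 0.0498]
flR [ 0.5047 -0.1642  0.076 ]
flL [ 0.4212 -0.1438  0.076 ]
bedR [ 0.549  -0.0355  0.056 ]
bedL [ 0.4483 -0.0082  0.056 ]
hole R [ 0.5109 -0.1316  0.056 ]
hole L [ 0.4326 -0.1099  0.056 ]
hole C [ 0.4853 -0.0685  0.056 ]
plate near [0.5802 0.1762 0.058 ]
plate far [0.5231 0.1909 0.058 ]
yaw 1.317214585601607 t [0.5068 0.009 ] det 1.0
res mm [[ 0.4044  3.0578]
 [-0.7824 -2.9498]
 [ 1.8198  5.8926]
 [-1.1836 -4.9217]
 [-0.4536  0.0623]
 [ 0.1954 -1.1412]]
unit frame mm
f+x104 [100.9386 -60.3757]
f+x-210 [-204.9482  -60.0173]
f-104 [97.8393 60.2833]
f-210 [-202.9388   60.089 ]
studR [ 10.0535 -41.4547]
studL [11.0557 41.4755]
cstud [125.9743  -0.0551]
flR [-168.1338  -41.4446]
flL [-169.3565   44.546 ]
bedR [-32.4716 -52.0089]
bedL [-31.2997  52.326 ]
hole R [-135.079  -39.275]
hole L [-133.6868   41.9752]
hole C [-80.399    1.3268]
plate near [180.299  -29.1184]
plate far [180.171  29.803]
[-1.2295  0.5912  0.0484  1.6086 -0.0333  0.9427 -0.0337]
```

Everything agrees with the given sizes. Stud spacing is 82, the cassette origin is at x≈82.5 (61 out, end face ≈179), and the cover origin is at x≈-106.5 (flange face ≈-171.5). I'll turn the tool so that its y lies along unit x, close the jaws, and go above the tray end.

```bash
cat > where.py <<'E'
from h import *
np.set_printoptions(precision=4,suppress=True)
z=np.load('unit.npz');s=r.state();R=s['ee_rot'];ux=z['R'][:,0]
p=(np.array(s['ee_pos'])[:2]-z['t'])@z['R']
ty=np.array(R)[:2,1]
print('t',s['clock'],'unit xy mm',p*1000,'tip z mm',1000*(s['ee_pos'][2]-.017),'yaw to do',-(1.3172-np.arctan2(ty[1],ty[0])),'F unit',np.array(s['force'])[:2]@z['R'],s['force'][2],'gap',s['finger_gap'])
E
python3 -m crank '0 0 0 -0.09; 0 0 0 -0.09; -30 -30 0 0; -35 -35 0 0; -35 -35 0 0; -35 -35 0 0; -35 -35 0 0; -35 -35 0 0' 1 60; python3 where.py
```

```text
clock: 1.35
ee_pos: [0.4511, 0.4148, 0.247]
ee_rot: [[-0.974, 0.226, -0.002], [0.226, 0.974, 0.01], [0.004, 0.01, -1.0]]
force: [1.2, 0.8, -1.2]
finger_gap: -0.002
t 1.35 unit xy mm [378.8708 155.6946] tip z mm 229.99743987617816 yaw to do 0.02607894292774504 F unit [ 1.0775 -0.9847] -1.1539458461975136 gap -0.0024019260370679468
```

```bash
python3 -m crank '-35 -35 0 0.026; -35 -35 0 0; -35 -35 0 0; -35 -35 0 0; -15 -22 30 0; 0 0 0 0; 0 0 0 0' ; python3 where.py
```

```text
clock: 2.05
ee_pos: [0.5693, 0.207, 0.2173]
ee_rot: [[-0.964, 0.267, 0.008], [0.267, 0.964, 0.009], [-0.005, 0.011, -1.0]]
force: [-0.7, 0.0, -0.0]
finger_gap: 0.004
t 2.05 unit xy mm [207.3863 -10.8745] tip z mm 200.33143671192533 yaw to do -0.01707941225601539 F unit [-0.1668  0.6462] -0.008589763204937428 gap 0.003598040226374972
```

```bash
python3 -m crank '11 14 30 -0.017; 0 0 45 0; 0 0 45 0; 0 0 25 0; 0 0 0 0'; python3 where.py
```

```text
clock: 2.55
ee_pos: [0.5667, 0.2387, 0.0745]
ee_rot: [[-0.971, 0.239, 0.02], [0.24, 0.971, 0.022], [-0.014, 0.026, -1.0]]
force: [-0.7, -0.5, 1.2]
finger_gap: 0.003
t 2.55 unit xy mm [237.3477  -0.3664] tip z mm 57.51449239411541 yaw to do 0.012025234412136543 F unit [-0.6638  0.5834] 1.2258941537544952 gap 0.003272002087906948
```

```bash
python3 -m crank '0 0 20 0; 0 0 14 0.01; 0 0 0 0; 0 0 0 0'; python3 where.py
```

```text
clock: 2.95
ee_pos: [0.5691, 0.2471, 0.0446]
ee_rot: [[-0.97, 0.243, 0.026], [0.243, 0.97, 0.028], [-0.018, 0.034, -0.999]]
force: [-0.2, -0.3, 0.6]
finger_gap: -0.0
t 2.95 unit xy mm [246.1259  -0.5755] tip z mm 27.620811739268454 yaw to do 0.00847584372217991 F unit [-0.3814  0.1502] 0.5851296824044094 gap -9.817872038932686e-07
```

```bash
python3 - <<'E'
from h import *
a,d=snap('scene'); cv2.imwrite('pics/c1.png',cv2.resize(a[150:300,200:380],None,fx=4,fy=4,interpolation=cv2.INTER_CUBIC))
E
```

```text
(no output)
```

View pics/c1.png

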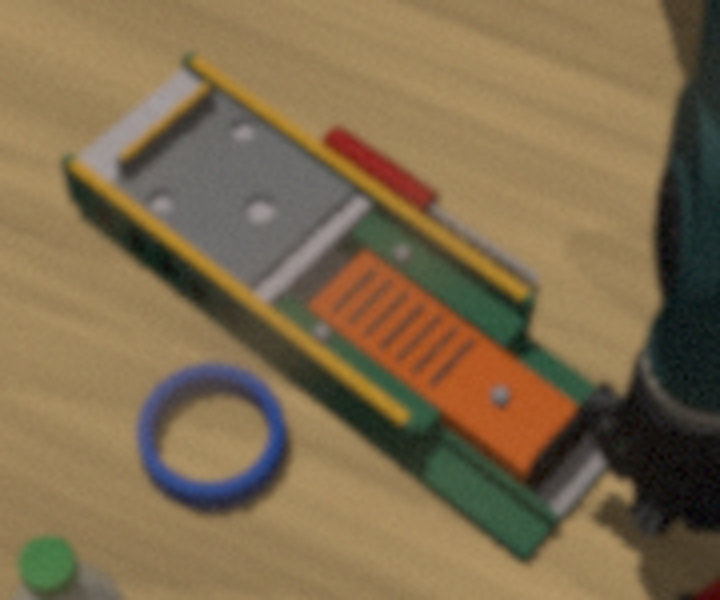

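The picture shows the gripper clear beyond the tray end (crop (640,440)), in line with the trough. I'll lower it a little and begin the push.

```bash
python3 -m crank '0 -15 4 0.008; 0 -15 2 0; 0 -10 0 0; 0 -8 0 0; 0 -8 0 0; 0 -8 0 0; 0 -8 0 0; 0 -8 0 0'; python3 where.py
```

```text
clock: 3.8
ee_pos: [0.5517, 0.1676, 0.0395]
ee_rot: [[-0.968, 0.25, 0.036], [0.251, 0.967, 0.036], [-0.026, 0.044, -0.999]]
force: [0.0, 5.7, 1.8]
finger_gap: -0.002
t 3.8 unit xy mm [164.8444  -3.663 ] tip z mm 22.49700296670607 yaw to do 0.0007387548359860663 F unit [5.51   1.3846] 1.8166607282338993 gap -0.0017778311737801835
```

```bash
python3 -m crank '2 -7 0 0; 2 -7 0 0; 0 -6 0 0; 0 -4 0 0'; python3 where.py; python3 -m crank '0 -4 0 0; 0 -4 0 0'; python3 where.py
```

```text
clock: 4.2
ee_pos: [0.5435, 0.146, 0.0395]
ee_rot: [[-0.968, 0.247, 0.042], [0.249, 0.968, 0.04], [-0.031, 0.049, -0.998]]
force: [0.6, 4.3, 2.1]
finger_gap: -0.003
t 4.2 unit xy mm [141.8542  -1.2307] tip z mm 22.544631933742696 yaw to do 0.0031925035152735592 F unit [4.3335 0.459 ] 2.0848096033584116 gap -0.0033338825099730575
clock: 4.4
ee_pos: [0.5421, 0.1385, 0.0395]
ee_rot: [[-0.968, 0.247, 0.044], [0.248, 0.968, 0.041], [-0.032, 0.051, -0.998]]
force: [2.0, 4.6, 4.1]
finger_gap: -0.003
t 4.4 unit xy mm [134.2772  -1.7404] tip z mm 22.51801159360774 yaw to do 0.004034249164466486 F unit [ 4.9377 -0.7804] 4.143559733340076 gap -0.0027092383300730462
```

```bash
for i in 1 ; do python3 -m crank '0 -3 0 0; 0 -2 0 0' >/dev/null; python3 where.py; python3 -m crank '0 -2 0 0; 0 -2 0 0'>/dev/null; python3 where.py;  python3 -m crank '0 -2 0 0; 0 -2 0 0'>/dev/null; python3 where.py; done
```

```text
t 4.6 unit xy mm [132.551   -2.3646] tip z mm 22.68140963634208 yaw to do 0.006295143181437535 F unit [8.7074 0.5172] 2.026098589152213 gap 0.002666880358410541
t 4.8 unit xy mm [132.6815  -2.3945] tip z mm 22.7014510410501 yaw to do 0.01012537955544035 F unit [6.7877 0.1394] 2.852591019946089 gap -0.00014093692103755122
t 5.0 unit xy mm [132.7752  -2.3673] tip z mm 22.797058526991687 yaw to do 0.014058172664253688 F unit [8.0112 1.1565] 2.8800963769131207 gap -0.0010460560749024328
```

```bash
python3 -m crank '0 -5 0 0; 0 -7 0 0' >/dev/null; python3 where.py; python3 -m crank '0 6 0 0; 0 12 0 0; 0 15 0 0; 0 20 -15 0; 0 10 -35 0;0 0 -35 0'>/dev/null; python3 where.py
python3 - <<'E'
from h import *
a,d=snap('top'); cv2.imwrite('pics/c2.png',cv2.resize(a[165:270,190:352],None,fx=4.9,fy=4.9,interpolation=cv2.INTER_CUBIC))
E
```

```text
t 5.2 unit xy mm [132.7259  -2.7491] tip z mm 23.069764629017268 yaw to do 0.024100031106883746 F unit [17.5646  3.3388] 1.043532484193814 gap 0.0032683538516271407
t 5.8 unit xy mm [183.4968   8.3844] tip z mm 106.81627795327789 yaw to do 0.018613485628453885 F unit [-0.069   0.0242] 0.1359006639507291 gap 0.002054113097375863
```

View pics/c2.png

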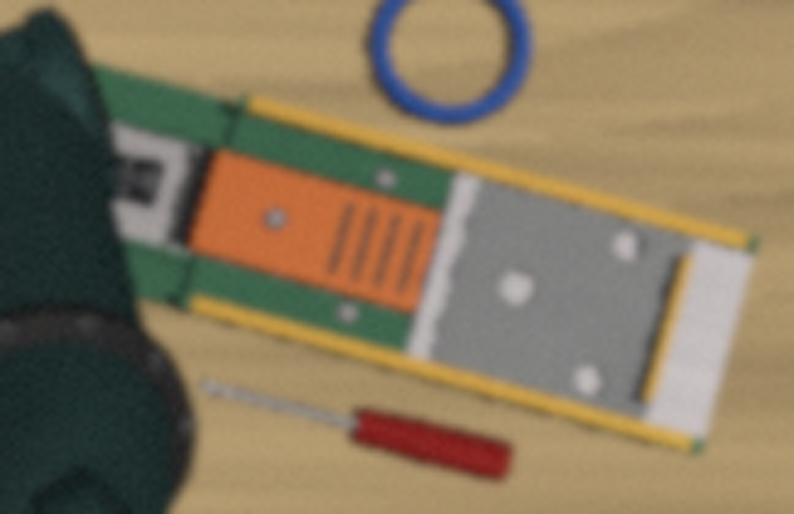

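The cassette stud is now at crop (276,218), about 61 mm along and so at x≈65. The push ended on a firm stop (17 N with no motion), so the cassette is home. Next I go over to the flange.

```bash
python3 -m crank '-8 -20 -40 0.018; 0 -45 0 0; 0 -45 0 0; 0 -45 0 0; 0 -45 0 0; 0 -45 0 0; 0 -45 0 0; 0 -40 0 0'; python3 where.py
```

```text
clock: 6.65
ee_pos: [0.4706, -0.1389, 0.1487]
ee_rot: [[-0.969, 0.242, 0.043], [0.244, 0.968, 0.055], [-0.028, 0.064, -0.998]]
force: [1.2, -0.2, 0.1]
finger_gap: 0.002
t 6.65 unit xy mm [-152.2639   -2.1193] tip z mm 131.65490647104448 yaw to do 0.008851246668593049 F unit [ 0.1128 -1.2214] 0.09036959374361524 gap 0.0015749321197217894
```

```bash
python3 -m crank '2 -35 0 0.008; 0 -35 0 0; 0 0 0 0; 0 0 25 0; 0 0 20 0; 0 0 0 0; 0 0 0 0'; python3 where.py
```

```text
clock: 7.35
ee_pos: [0.4445, -0.216, 0.0957]
ee_rot: [[-0.962, 0.272, 0.031], [0.273, 0.961, 0.049], [-0.016, 0.056, -0.998]]
force: [-0.4, -0.6, -0.2]
finger_gap: -0.001
t 7.35 unit xy mm [-233.4544    3.8015] tip z mm 78.65078938226847 yaw to do -0.022089369434014294 F unit [-0.7187  0.1921] -0.22457645669363901 gap -0.0005074359588587253
```

```bash
python3 -m crank '-2 0 17 -0.02; 0 0 3 0; 0 8 0 0; 0 8 0 0; 0 6 0 0; 0 5 0 0; 0 0 0 0'; python3 where.py
```

```text
clock: 8.05
ee_pos: [0.4568, -0.1854, 0.0816]
ee_rot: [[-0.968, 0.249, 0.035], [0.251, 0.967, 0.048], [-0.022, 0.055, -0.998]]
force: [0.9, 0.5, -0.4]
finger_gap: 0.002
t 8.05 unit xy mm [-200.7147   -0.3743] tip z mm 64.55333854024472 yaw to do 0.001475630246069004 F unit [ 0.7115 -0.7158] -0.3924717888627255 gap 0.0020814683000725054
```

```bash
python3 -m crank '0 6 4 0; 0 5 2 0; 0 3 0 0; 0 3 0.2 0; 0 3 0.2 0; 0 3 0.2 0; 0 3 0.2 0; 0 3 0.2 0'>/dev/null; python3 where.py; python3 -m crank '0 3 0.2 0; 0 3 0.2 0; 0 3 0.2 0; 0 3 0.2 0; 0 3 0.2 0; 0 3 0.2 0; 0 3 0.2 0; 0 3 0.2 0'>/dev/null; python3 where.py
```

```text
t 8.85 unit xy mm [-173.3118   -1.2433] tip z mm 59.21027691244266 yaw to do -0.004022542097570803 F unit [-2.393   0.3375] 1.680843805068219 gap -0.0008650968981164318
t 9.65 unit xy mm [-147.5539   -1.439 ] tip z mm 59.02882908530345 yaw to do -0.00450439234485267 F unit [-2.8218 -0.3962] 2.0295620124906097 gap 0.0002167339826676489
```

```bash
R='x'; python3 -m crank '0 2.5 0.2 0; 0 2.5 0.2 0; 0 2.5 0.2 0; 0 2.5 0.2 0; 0 2.5 0.2 0; 0 2.5 0.2 0; 0 2.5 0.2 0; 0 2.5 0.2 0'>/dev/null; python3 where.py; python3 -m crank '0 2.5 0.2 0; 0 2.5 0.2 0; 0 2.5 0.2 0; 0 2.5 0.2 0; 0 2.5 0.2 0; 0 2.5 0.2 0; 0 2.5 0.2 0; 0 2.5 0.2 0'>/dev/null; python3 where.py; python3 -m crank '0 2.5 0.2 0; 0 2.5 0.2 0; 0 2.5 0.2 0; 0 2.5 0.2 0; 0 2.5 0.2 0; 0 2.5 0.2 0; 0 2.5 0.2 0; 0 2.5 0.2 0'>/dev/null; python3 where.py
```

```text
t 10.45 unit xy mm [-125.6465   -1.2735] tip z mm 58.326725853017706 yaw to do -0.004445949754997791 F unit [-2.6883 -0.0626] 1.439090269755395 gap 0.0009100066033127545
t 11.25 unit xy mm [-103.8155   -1.0635] tip z mm 57.612783666495 yaw to do -0.004503701404290572 F unit [-3.6772  0.1192] 2.185082389600474 gap -0.0015496322099380361
t 12.05 unit xy mm [-82.0033  -0.9253] tip z mm 56.93388145053971 yaw to do -0.0045863355431132735 F unit [-3.1993 -0.2556] 2.2230321475590475 gap 0.0025717882225574622
```

```bash
python3 -m crank '0 2.5 0 0; 0 2.5 0 0; 0 2.5 0 0; 0 2.5 0 0; 0 2.5 0 0; 0 2.5 0 0; 0 2.5 0 0; 0 2.5 0 0'>/dev/null; python3 where.py; python3 -m crank '0 2 0 0; 0 2 0 0; 0 2 0 0; 0 2 0 0'>/dev/null; python3 where.py; 
python3 - <<'E'
from h import *
a,d=snap('scene'); cv2.imwrite('pics/c3.png',cv2.resize(a[150:300,200:380],None,fx=4,fy=4,interpolation=cv2.INTER_CUBIC))
E
```

```text
t 12.85 unit xy mm [-58.4737  -0.3001] tip z mm 57.161049160915425 yaw to do -0.002621121531195092 F unit [-0.9821 -0.3615] -0.8753414326254911 gap 0.00409442022060646
t 13.25 unit xy mm [-49.7335  -0.1428] tip z mm 57.59503694601209 yaw to do -0.0025558871330757515 F unit [-1.5501 -0.0181] -1.0830892827581737 gap -0.0021496205097533655
```

View pics/c3.png

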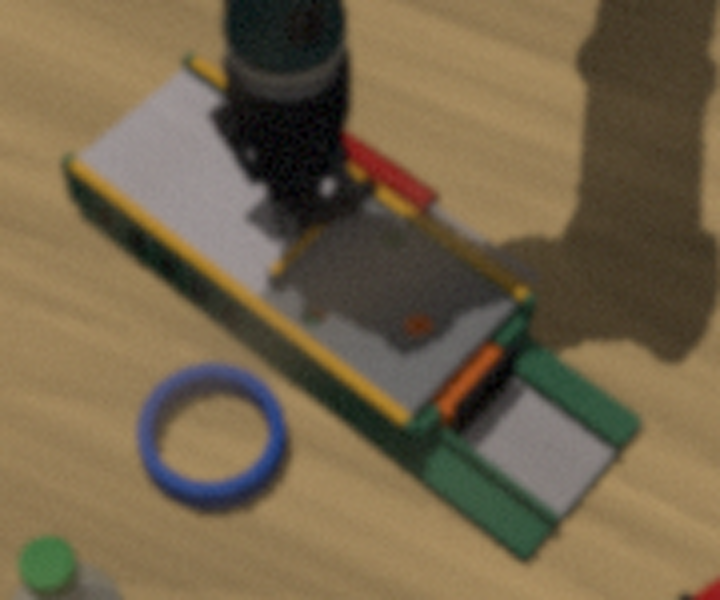

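The cover is nearly over the recess, with the tool behind its flange at crop (320,215). The hole at (418,325) still shows orange, so it has not yet dropped. I'll go on in small steps.

```bash
python3 -m crank '0 1.5 0 0; 0 1.5 0 0'>/dev/null; python3 where.py; python3 -m crank '0 1.5 0 0; 0 1.5 0 0'>/dev/null; python3 where.py;  python3 -m crank '0 1.2 0 0; 0 1.2 0 0'>/dev/null; python3 where.py
```

```text
t 13.5 unit xy mm [-45.4953  -0.1613] tip z mm 57.93236507854059 yaw to do -0.0015638995639284392 F unit [ 0.1956 -0.4869] -0.525638450642268 gap -0.0008215544725835594
t 13.7 unit xy mm [-41.8413  -0.1397] tip z mm 58.1913599056502 yaw to do -0.0010649664533555203 F unit [-1.2454 -0.1272] 0.0012806703344140358 gap 0.00032815613485275463
t 13.9 unit xy mm [-39.6679   0.026 ] tip z mm 58.27647767038684 yaw to do -0.0013484920159119174 F unit [-1.3444 -0.1115] -1.6152582915700604 gap 0.002174483559567398
```

```bash
python3 - <<'E'
from h import *
a,d=snap('scene'); cv2.imwrite('pics/c4.png',cv2.resize(a[190:265,250:340],None,fx=8,fy=8,interpolation=cv2.INTER_CUBIC))
E
```

```text
(no output)
```

View pics/c4.png

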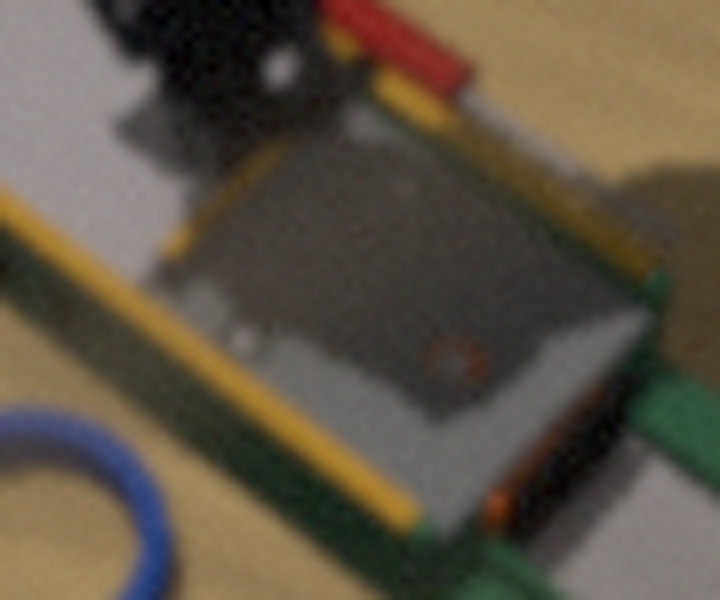

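Studs show inside the holes at crop (245,340) and (458,360), so it may have dropped. I'll back off and measure its height from depth.

```bash
python3 -m crank '0 -10 0 0; 0 -20 0 0; 0 -20 -20 0; 0 -40 -45 0; 0 -45 -45 0; 0 -45 0 0;0 -45 0 0; 0 0 0 0'>/dev/null; python3 where.py; cat > chk.py <<'E'
from h import *
import sys
U=np.load('unit.npz');R,t=U['R'],U['t']
for c in ('top','scene'):
    ds=[]
    for i in range(6):
        a,d=snap(c); ds.append(np.where(d>0,d,np.nan))
    d=np.nan_to_num(np.nanmedian(ds,0)); P,_,_=cloud(c,d); p=(P[:,:2]-t)@R*1000; z=P[:,2]*1000
    g=lambda x0,x1,y0,y1:(lambda m:(round(float(np.median(z[m])),1),int(m.sum())))((p[:,0]>x0)&(p[:,0]<x1)&(p[:,1]>y0)&(p[:,1]<y1)&(z<70)&(z>2))
    print(c,'bed(50)',g(-130,-50,-45,45),'cover rear',g(-10,20,-25,25),'mid',g(25,50,-45,45),'front',g(75,95,-40,40),'cover L',g(-5,90,20,45),'cover R',g(-5,90,-45,-20),'tray(12)',g(135,190,-25,25))
    if c=='top': cv2.imwrite('pics/'+sys.argv[1],cv2.resize(a[165:270,190:352],None,fx=4.9,fy=4.9,interpolation=cv2.INTER_CUBIC))
E
python3 chk.py c5.png
```

```text
t 14.75 unit xy mm [-263.5112   -1.184 ] tip z mm 144.9063898109299 yaw to do 0.00391399748355048 F unit [-0.3238 -0.4075] 0.10598407508350105 gap -0.0010578888470816187
top bed(50) (49.3, 880) cover rear (46.9, 182) mid (47.5, 273) front (47.3, 196) cover L (47.2, 291) cover R (47.0, 286) tray(12) (11.8, 317)
scene bed(50) (50.0, 791) cover rear (47.8, 184) mid (47.8, 280) front (47.7, 210) cover L (47.7, 286) cover R (47.7, 313) tray(12) (11.6, 371)
```

View pics/c5.png

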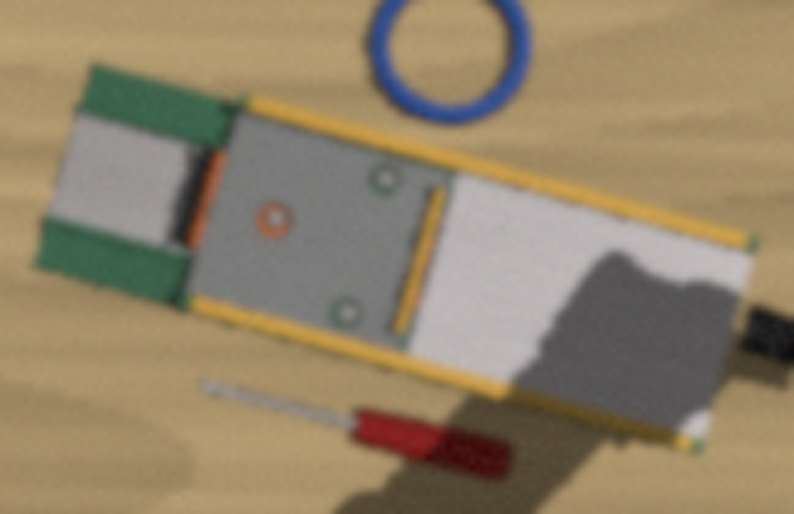

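The cover top is at 47.0–47.8 mm (48 expected) and level, and all three studs sit centred in their holes at (385,179), (347,313) and (274,220). The tool is clear, so I'll hand in.

```bash
python3 -c "
from plant import r
print(r.sign_off())"
```

```text
the job is handed in; nothing more can be done
None
```

I pushed the orange cassette home with the closed fingertips, then slid the cover by its flange at about 27–32 mm/s until it dropped over the three studs. The job was handed in at about 15–16 s on the robot's clock, against the 51 s limit.

- **Cassette:** it moved about 61 mm and met a firm stop, with 17 N on the tool and no further motion. Its stud then measured x≈65 on the unit, which is the home position.
- **Cover:** its top measured 47.7–47.8 mm in the scene camera and 46.9–47.5 mm in the top camera, against 48 expected. It is level front to rear and side to side. All three studs show centred in their holes.
- **Bystanders:** the tape and screwdriver look unmoved in the last crop. I did not re-check the others, but the arm never went near them.
- **Tool:** it was clear of the unit at hand-in, about 145 mm up and past the end of the bed.

No check failed. Two minor things were off: the first part of the cover push ran slightly over the advised 30 mm/s (about 32), and the tool drifted to a tilt of about 0.06 rad, which did not affect the pushes.

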